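Find the loaded tin and slide it to the square mark

ROBOT

A 6-joint arm with a two-finger parallel gripper is mounted at the origin on a cart in front of the work surface, level with it; the furniture and walls round the work are solid. World frame = base frame: x ahead of the robot, y to its left, z up, the work surface at z = 0. Lengths are in mm, angles in rad, forces in N, time in s.
With the tool pointing down it reaches from about 250 to 775 mm from the base axis. Payload 8.9 kg.
Tool frame: the origin (TCP) lies between the finger pads; the fingertips stand 17 mm ahead of it and the grasp point (between the pads) lies 2 mm behind it; z points along the fingers, y is the line along which they close (so a half turn about z gives the same grasp; the last joint's range is limited). The gripper opens to 85 mm and grips with 20 to 120 N. Pads are 22 mm wide; open, the fingers measure 114 mm over their backs; the gripper's body (76 mm by 85 mm) begins 54 mm behind the grasp point. The pads swing forward as they close: fully open they stand 13 mm farther back than shut.
Start: joints at [1.142, 0.291, -0.153, 1.127, 0, 1.431], TCP at [150.018, 503.109, 248.305] pointing down, gripper open.
Joint ranges: [-2.52, 2.52], [-0.91, 1.74], [-1.3, 1.37], [-1.96, 2.02], [-1.52, 1.47], [-3.14, 3.14]. Speed limits (rad/s): [2.22, 2.22, 2.79, 3.14, 3.14, 3.14].

INTERFACE

Orientations are given as a rotation vector (axis times angle).
In Python, from workcell import r gives the robot as it stands.
- The arm moves only by the tool arm_command, never from a script. Its argument "steps" is a list that holds one entry, the list of rows, each a list of 4 numbers: the shift along the tool's x, y, z in mm, then the turn about the tool's z in degrees. A call has exactly 5 rows; each row is the pose to reach, as a shift and turn from the pose commanded when the call began, along the tool's axes at that moment; what a row does not reach only later rows make up. A row lasts 1/8 s, in which the tool goes at most 62.5 mm and 10.7 degrees, less where a joint would pass 70% of its speed; a pose out of reach is approached as far as the arm can. A call with a gripper value outside its range is refused whole. "claw" is the finger opening in mm, from 0 to 85.4, set as the call begins (left out, the last holds). The fingers move at their own pace and stop on an object; "newtons" is the grip in N (left out, the last holds). Time passes only in rows, so rows that repeat a pose let the fingers close, or fill a call up. It gives the time, the measured TCP pose, the force, the opening and the grip force at its end, in the units of the state.
- r.sense(): the state, without advancing time (a new reading comes with each control period).
- r.read_camera(name): name is "scene" or "top" or "wrist"; returns (picture, depth): 480x640x3 uint8, blue, green, red; 480x640 float32, mm along the optical axis (not along the pixel's ray), 0 where there is no reading.
- r.camera_info(name): a dict with "fx", "fy", "cx", "cy" (pixels), "rvec" (rotation vector, rad) and "tvec" (3), from world to camera coordinates, as OpenCV has them. Camera axes: x right, y down, z forward; pixel columns grow to the right and rows downward; lengths in mm; the calibration is good to about 2 mm. A picture is of the moment at which its call begins: read the wrist's pose just before it. camera_info takes no time and is no camera call; for the wrist camera it gives the pose at the moment of the call.
- r.hand_in(): hands the job in; it is judged then, once.
The state is a dict: "t": time; "joints": joint angles; "joint_velocities": joint speeds; "joint_torque": joint torques, N m; "ee_pos": TCP position; "tool_rot": TCP orientation; "ft_force": force on the tool from outside, world axes, zero at the start; "wrist_torque": the same for the moment, N m; "gripper_width": finger opening in mm; "gripper_force": force on a finger pad.
Only numpy, scipy, OpenCV 4.12 (cv2) and the standard library are available. Lean on these libraries where they do the work, as an engineer would, in place of code of your own. Each camera call takes 0.05 s, during which the arm holds its last target. There are 200 camera calls.

TASK

One of the three look-alike closed tins on the steel plate is loaded, the other two are empty. Find the loaded one by nudging them and feeling which drags hardest, then slide it across the plate until it stands wholly inside the empty square outline. Never lift or tip a tin, leave each empty tin inside its own ring, and do not disturb the things lying beside the plate.

Things in the scene. Friction and masses are not known exactly. Their poses are not given: they have to be found in the camera images.
- plate: fixed square dark steel plate lying on the bench, 340 x 340 x 12 mm, with four marks 170 mm apart in a two by two pattern: three rings and one square, which may be at any of the four places. Origin: centre of its underside on the bench; its top is 12 mm higher
- square: centre of the white painted square outline on the plate's top, 120 mm inside, its sides along its own x and y (parallel to the plate's sides); the only mark without a tin; flat, nothing to feel
- ring_a: centre of a white painted round outline on the plate, 130 mm inside diameter, where tin_a starts and, unless it is the loaded tin, must stay; flat, nothing to feel. z up, x and y along the plate's sides
- ring_b: centre of a white painted round outline on the plate, 130 mm inside diameter, where tin_b starts and, unless it is the loaded tin, must stay; flat, nothing to feel. z up, x and y along the plate's sides
- ring_c: centre of a white painted round outline on the plate, 130 mm inside diameter, where tin_c starts and, unless it is the loaded tin, must stay; flat, nothing to feel. z up, x and y along the plate's sides
- tin_a: one of three look-alike plain steel round tins, 90 mm diameter (92 mm at the lid), 44 mm high, lid fixed on, flat top; wider than most grippers open, to be pushed low on its side. Origin: centre of its underside; z up. Starts within 6 mm of the centre of ring_a. Any of the three may be the loaded one: empty 0.25 kg (drags with 1.2 to 1.8 N), loaded 0.85 to 0.95 kg (4 to 6.6 N)
- tin_b: one of three look-alike plain steel round tins, 90 mm diameter (92 mm at the lid), 44 mm high, lid fixed on, flat top; wider than most grippers open, to be pushed low on its side. Origin: centre of its underside; z up. Starts within 6 mm of the centre of ring_b. Any of the three may be the loaded one: empty 0.25 kg (drags with 1.2 to 1.8 N), loaded 0.85 to 0.95 kg (4 to 6.6 N)
- tin_c: one of three look-alike plain steel round tins, 90 mm diameter (92 mm at the lid), 44 mm high, lid fixed on, flat top; wider than most grippers open, to be pushed low on its side. Origin: centre of its underside; z up. Starts within 6 mm of the centre of ring_c. Any of the three may be the loaded one: empty 0.25 kg (drags with 1.2 to 1.8 N), loaded 0.85 to 0.95 kg (4 to 6.6 N)
- driver: screwdriver with wooden handle, 239 mm long, 28 mm high, lying on the bench along the plate's right-hand side; bystander. Origin: centre of its underside
- block: wooden block 60 x 100 x 40 mm on the bench behind the plate; bystander. Origin: centre of its underside
- tape: roll of tape, 100 mm diameter, 25 mm high, lying flat on the bench behind the plate; bystander. Origin: centre of its underside
Things that resemble listed ones, but are neither listed nor needed, are in the scene too. What is shaped like the tin_b but blue is not meant.

How it is judged:
By the outcome, as a careful person would: the job done as asked, in the order asked, and still so for the second after the job is handed in, with the robot touching nothing.
It also fails if it takes over 64 s, if anything falls off the work surface, if the arm or the gripper's body presses on something with over 40 N, if the wrist force passes 120 N, or if a joint passes its speed limit or range.

## Working session

There is one attempt and no reset: what is moved stays moved. The work goes in short steps, Python scripts to look and compute and a tool call to move; the robot and the scene stay as the last step left them, time stands still between calls to the robot, and variables do not carry over. Pictures are saved under pics/ and viewed, at most 10 in all, crops included, and the job is handed in when it is done.

Besides the shell and the picture viewer there is one more tool, called as name([rows], argument=value, ...), one row to a line, values as JSON. arm_command: Moves the arm, as the interface text tells. Its arguments: {"type":"object","properties":{"steps":{"type":"array"},"claw":{"type":"number"},"newtons":{"type":"number"}},"required":["steps"]}

```bash
mkdir -p pics; cat > h.py <<'E'
import cv2,numpy as np
from workcell import r
def ray(info,u,v,z):
    R=cv2.Rodrigues(np.array(info["rvec"],float))[0];t=np.array(info["tvec"],float).ravel()
    c=-R.T@t; d=R.T@np.array([(u-info["cx"])/info["fx"],(v-info["cy"])/info["fy"],1])
    return c+d*(z-c[2])/d[2]
E
python3 - <<'E'
from h import *
for n in("top","scene"):
    p,d=r.read_camera(n);cv2.imwrite(f"pics/{n}0.png",p);np.save(n+"0.npy",d)
    i=r.camera_info(n);R=cv2.Rodrigues(np.array(i["rvec"],float))[0];print(n,i["fx"],-R.T@np.ravel(i["tvec"]),R.round(2).tolist())
s=r.sense();print(s["t"],s["ee_pos"],s["tool_rot"],s["ft_force"],s["gripper_width"])
print(cv2.Rodrigues(np.array(s["tool_rot"],float))[0].round(3))
E
```

```text
top 509.3673736655049 [424.40180804 -38.36386286 949.09594841] [[-0.04, -1.0, -0.0], [-0.97, 0.04, -0.23], [0.23, -0.01, -0.97]]
scene 583.7766228572038 [  51.27624393 -756.67604503  686.27494083] [[0.8, -0.61, 0.02], [-0.34, -0.47, -0.82], [0.5, 0.64, -0.57]]
0.1 [149.86963864 502.7782611  247.78540059] [-4.53603171e-01 -3.10835088e+00  1.76980691e-03] [-0.86498888 -0.41780518  0.20189704] 85.38080127713997
[[-0.958  0.286 -0.   ]
 [ 0.286  0.958 -0.001]
 [ 0.    -0.001 -1.   ]]
```

View pics/top0.png

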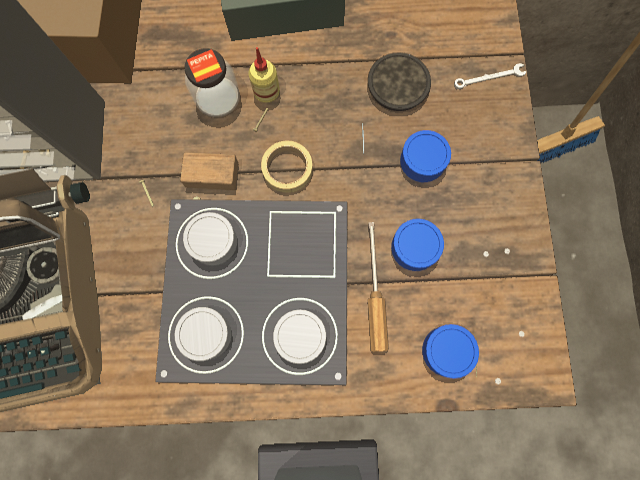

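The top view shows three steel tins on the plate: far-left (209,238), near-left (201,334) and near-right (299,337). The empty square is far-right at (302,244). The blue tins at (426,156), (418,245) and (451,351) are the decoys. The screwdriver is at (376,290), the tape at (287,166) and the block at (208,170).

```bash
python3 - <<'E'
from h import *
p=cv2.imread("pics/top0.png");i=r.camera_info("top");d=np.load("top0.npy")
g=cv2.cvtColor(p,cv2.COLOR_BGR2HSV);m=((g[...,2]>150)&(g[...,1]<60)).astype(np.uint8)
m[:,:150]=0;m[:,352:]=0;m[:195]=0;m[390:]=0
cv2.imwrite("pics/m.png",cv2.resize(m*255,None,fx=1,fy=1)[190:390,150:360].repeat(3,0).repeat(3,1)[:600])
n,l,st,ce=cv2.connectedComponentsWithStats(m)
for k in range(1,n):
    if st[k,4]<8: continue
    c,_=cv2.findContours((l==k).astype(np.uint8),cv2.RETR_EXTERNAL,cv2.CHAIN_APPROX_NONE);c=c[0]
    print(st[k],ce[k].round(1))
    P=np.array([ray(i,*q[0],12)[:2] for q in c],np.float32)
    if st[k,4]<60: print("  dot",ray(i,*ce[k],12).round(1))
    else:
        print("  rect12",cv2.minAreaRect(P)," circ12",cv2.minEnclosingCircle(P))
        T=np.array([ray(i,*q[0],56)[:2] for q in c],np.float32);print("  circ56",cv2.minEnclosingCircle(T), np.median(d[l==k]))
E
```

```text
[175 203   6   7  33] [177.4 205.8]
  dot [718.9 231.6  12. ]
[336 205   7   7  36] [338.9 208. ]
  dot [700.4 -77.8  12. ]
[ 175  208   73   71 2480] [208.5 238. ]
  rect12 ((643.7408447265625, 166.45477294921875), (136.1858673095703, 135.273193359375), 87.4127426147461)  circ12 ((644.072265625, 165.4894561767578), 69.1666488647461)
  circ56 ((633.7578125, 155.91778564453125), 65.9191665649414) 921.6052
[267 211  69  67 636] [302.3 244.6]
  rect12 ((634.0838623046875, -3.4053878784179688), (127.08463287353516, 127.70903778076172), 87.14171600341797)  circ12 ((634.885498046875, -3.8467979431152344), 89.21815490722656)
  circ56 ((625.00244140625, -5.467498779296875), 85.02906036376953) 958.04944
[168 296  76  78 571] [206.  334.9]
  rect12 ((474.2908935546875, 175.6070556640625), (135.73504638671875, 136.2288360595703), 44.1472053527832)  circ12 ((474.3687744140625, 176.04110717773438), 68.9300765991211)
  circ56 ((472.02264404296875, 165.97406005859375), 65.693603515625) 920.9905
[262 298  76  77 579] [300.  336.6]
  rect12 ((464.0566711425781, 5.8643951416015625), (135.9669494628906
[... 203 characters left out ...]
   54 2226] [200.5 333.5]
  rect12 ((475.8905334472656, 184.73519897460938), (94.13442993164062, 94.0433578491211), 43.96230697631836)  circ12 ((476.154541015625, 184.76522827148438), 48.031517028808594)
  circ56 ((473.72454833984375, 174.2884979248047), 45.77626419067383) 880.4675
[ 273  309   53   55 2254] [299.1 336.1]
  rect12 ((463.31640625, 6.251579284667969), (94.80953979492188, 95.31304168701172), 61.558109283447266)  circ12 ((463.3533020019531, 6.348654270172119), 48.156524658203125)
  circ56 ((461.5243835449219, 4.249248027801514), 45.895408630371094) 878.8351
[161 370   6   8  41] [163.4 373.3]
  dot [408.6 250.   12. ]
[335 372   7   8  42] [337.7 375.8]
  dot [390.4 -59.7  12. ]
```

View pics/scene0.png

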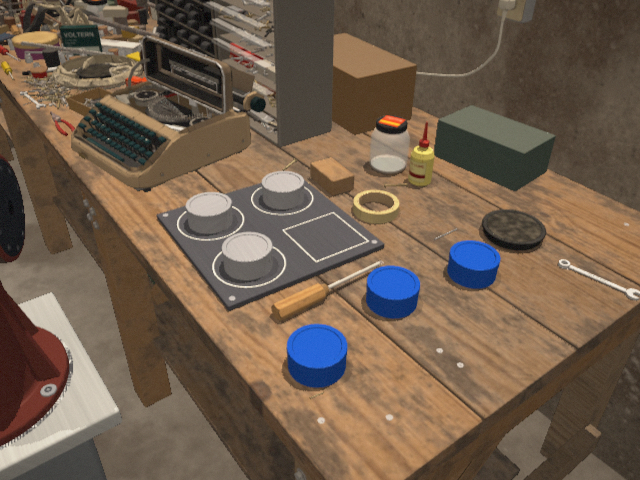

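View pics/m.png

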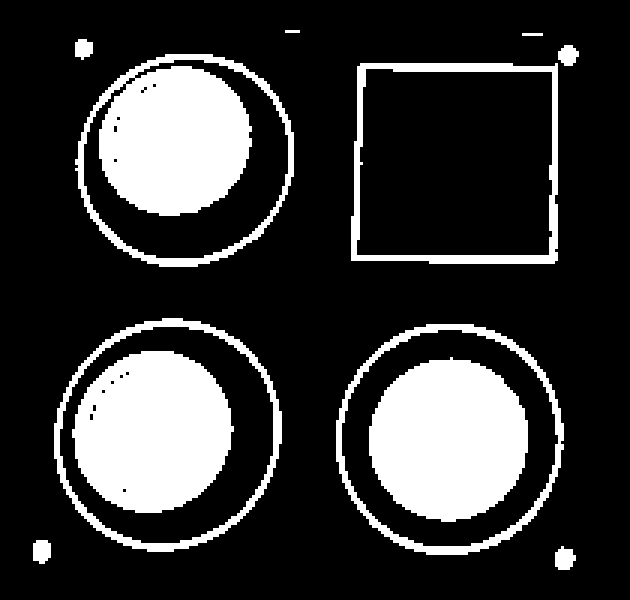

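```bash
cat >> h.py <<'E'
def go(x,y,z,head=None):
    s=r.sense();R=cv2.Rodrigues(np.array(s["tool_rot"],float))[0]
    h0=np.degrees(np.arctan2(R[1,0],R[0,0]))
    d=R.T@(np.array([x,y,z])-s["ee_pos"])
    print("shift",d.round(1),"turn",None if head is None else round(-((head-h0+180)%360-180),1),"| now",np.round(s["ee_pos"],1),"head",round(h0,1),"F",np.round(s["ft_force"],2),"t",round(s["t"],2))
E
python3 - <<'E'
from h import *
i=r.camera_info("top")
# FL tin lid: disc in mask without ring
p=cv2.imread("pics/top0.png");g=cv2.cvtColor(p,cv2.COLOR_BGR2HSV);m=((g[...,2]>150)&(g[...,1]<60)).astype(np.uint8)
m[:, :170]=0;m[:,250:]=0;m[:200]=0;m[282:]=0
m=cv2.morphologyEx(m,cv2.MORPH_CLOSE,np.ones((3,3)));o=cv2.morphologyEx(m,cv2.MORPH_OPEN,cv2.getStructuringElement(2,(9,9)))
c=max(cv2.findContours(o,0,1)[0],key=cv2.contourArea)
T=np.array([ray(i,*q[0],56)[:2] for q in c],np.float32);print("FL tin",cv2.minEnclosingCircle(T))
s=np.array([634.3,-3.5]);ex=np.array([.998,-.059]);ey=np.array([.059,.998])
for n,c in dict(NR=(461.5,4.2),NL=(473.7,174.3),FL=cv2.minEnclosingCircle(T)[0]).items():
    u=s-np.array(c);L=np.hypot(*u);u/=L;b=np.array(c)-66*u
    print(n,"dist",L,"dir",np.degrees(np.arctan2(u[1],u[0])),"behind",b.round(1))
go(150,500,250,176.6)
E
```

```text
FL tin ((648.9971313476562, 163.68881225585938), 49.70988845825195)
NR dist 172.97147163622094 dir -2.551422728419563 behind [395.6   7.1]
NL dist 239.59382295877327 dir -47.909692895218264 behind [429.5 223.3]
FL dist 167.83356223763843 dir -95.0238078886928 behind [654.8 229.4]
shift [-0.9 -2.6 -2.2] turn -13.2 | now [149.9 502.8 247.8] head 163.4 F [-0.86 -0.42  0.2 ] t 0.1
```

```bash
python3 - <<'E'
from h import *
i=r.camera_info("top")
p=cv2.imread("pics/top0.png");g=cv2.cvtColor(p,cv2.COLOR_BGR2HSV);m=((g[...,2]>150)&(g[...,1]<60)).astype(np.uint8)
m[:, :170]=0;m[:,250:]=0;m[:200]=0;m[282:]=0
m=cv2.morphologyEx(m,cv2.MORPH_CLOSE,np.ones((3,3)));o=cv2.morphologyEx(m,cv2.MORPH_OPEN,cv2.getStructuringElement(2,(25,25)))
c=max(cv2.findContours(o,0,1)[0],key=cv2.contourArea)
T=np.array([ray(i,*q[0],56)[:2] for q in c],np.float32);print("FL tin",cv2.minEnclosingCircle(T),T.mean(0))
go(394.5,10,150,177);go(150,500,250,177)
cv2.imwrite("pics/crop.png",cv2.resize(p[190:390,150:360],None,fx=2.8,fy=2.8))
E
```

```text
FL tin ((648.3207397460938, 164.733154296875), 49.06022262573242) [647.5115 164.345 ]
shift [-375.3 -402.2   98.2] turn -13.6 | now [149.9 502.8 247.8] head 163.4 F [-0.86 -0.42  0.2 ] t 0.1
shift [-0.9 -2.6 -2.2] turn -13.6 | now [149.9 502.8 247.8] head 163.4 F [-0.86 -0.42  0.2 ] t 0.1
```

View pics/crop.png

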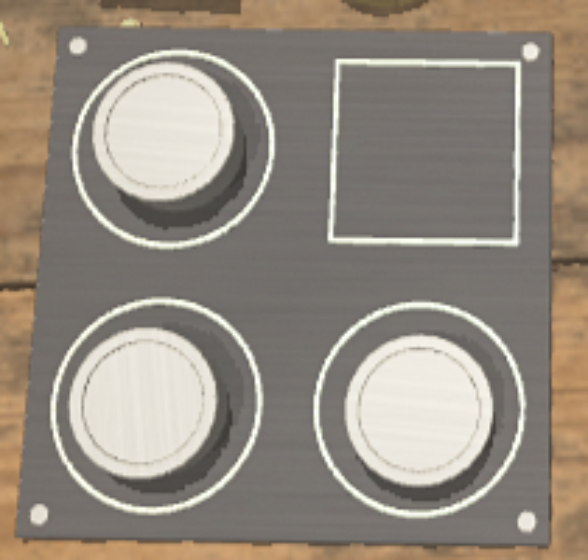

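The crop shows three plain steel tins in their rings and an empty square, so the plate set is right. I'll go to the near-right tin first.

arm_command([
  [[-41,-43,5,-3],[-82,-86,10,-6],[-123,-130,20,-9],[-164,-174,30,-12],[-205,-217,40,-13.6]],
], claw=50)

```text
t: 0.72
ee_pos: [284.8, 234.9, 208.0]
tool_rot: [0.08, 3.14, 0.0]
ft_force: [1.0, -0.5, 0.1]
gripper_width: 50.0
gripper_force: 0.0
```

```bash
python3 - <<'E'
from h import *
print(ray(r.camera_info("top"),208.1,236.5,56))
go(394.5,10,100,177)
E
```

```text
[644.67143808 162.32219993  56.        ]
shift [-120.9 -219.1  108. ] turn 0.1 | now [284.8 234.9 208. ] head 177.1 F [ 1.02 -0.52  0.1 ] t 0.72
```

arm_command([
  [[-26,-48,12,0],[-52,-96,36,0],[-78,-144,60,0],[-104,-192,84,0],[-120,-222,108,0]],
])

```text
t: 1.35
ee_pos: [393.5, 6.3, 99.6]
tool_rot: [0.085, 3.14, -0.0]
ft_force: [0.6, 1.4, -0.2]
gripper_width: 49.6
gripper_force: 0.0
```

arm_command([
  [[0,0,40,0],[0,0,60,0],[0,0,66,0],[0,0,66,0],[0,0,66,0]],
])

```text
t: 1.98
ee_pos: [393.4, 8.6, 35.1]
tool_rot: [0.082, 3.139, -0.0]
ft_force: [1.2, 0.1, 0.3]
gripper_width: 50.0
gripper_force: 0.0
```

```bash
python3 - <<'E'
from h import *
go(395.5,7.1,34,177)
p,d=r.read_camera("wrist");cv2.imwrite("pics/w1.png",p)
for k in range(4):
  p,d=r.read_camera("wrist"); print(np.round(r.sense()["ft_force"],2))
E
```

```text
shift [-2.2 -1.4  1.1] turn 0.0 | now [393.4   8.6  35.1] head 177.0 F [1.2  0.07 0.29] t 1.98
[-0.11 -0.23 -0.71]
[ 0.37 -0.13  0.2 ]
[-0.27 -0.44 -0.14]
[-0.93 -0.49 -0.4 ]
```

View pics/w1.png

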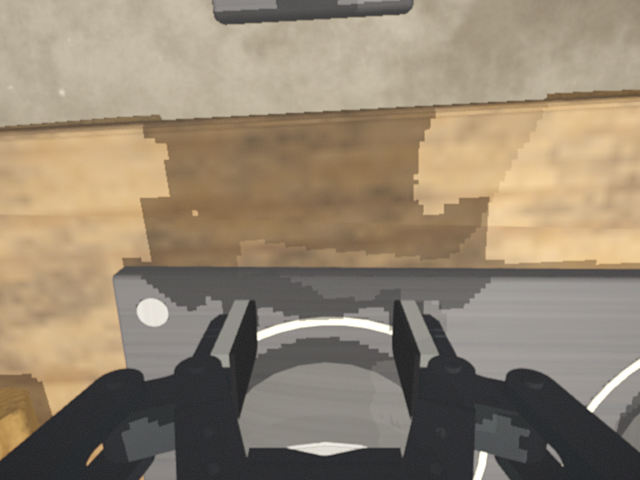

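The fingers stand low behind the near-right tin with nothing touching. The ring's near edge is between the fingers at (325,322). Now a slow nudge.

arm_command([
  [[-5,0,1,0],[-10,0,1,0],[-14,0,1,0],[-15,0,1,0],[-16,0,1,0]],
])

```text
t: 2.85
ee_pos: [408.6, 7.8, 33.2]
tool_rot: [-0.082, -3.14, -0.0]
ft_force: [0.3, -0.1, -0.4]
gripper_width: 50.2
gripper_force: 0.0
```

arm_command([
  [[-1,0,0,0],[-2,0,0,0],[-3,0,0,0],[-4,0,0,0],[-5,0,0,0]],
])

```text
t: 3.48
ee_pos: [413.3, 7.5, 33.2]
tool_rot: [-0.082, -3.14, -0.0]
ft_force: [-1.3, 0.5, 0.8]
gripper_width: 49.9
gripper_force: 0.9
```

arm_command([
  [[-1,0,0,0],[-2,0,0,0],[-3,0,0,0],[-4,0,0,0],[-5,0,0,0]],
])

```text
t: 4.1
ee_pos: [416.1, 7.6, 32.9]
tool_rot: [-0.082, -3.136, -0.0]
ft_force: [-9.0, 0.1, 5.5]
gripper_width: 50.1
gripper_force: 4.8
```

```bash
python3 - <<'E'
from h import *
go(395.5,7.1,34,177)
for k in range(5):
  p,d=r.read_camera("wrist"); print(np.round(r.sense()["ft_force"],2))
E
```

```text
shift [20.6 -1.6 -1. ] turn -0.0 | now [416.1   7.6  32.9] head 177.0 F [-8.95  0.14  5.5 ] t 4.1
[-8.16  0.22  5.89]
[-7.57  0.26  5.24]
[-8.21  1.26  4.38]
[-8.12 -0.21  6.61]
[-7.57  0.31  6.03]
```

```bash
python3 - <<'E'
from h import *
a,_=r.read_camera("scene");p,_=r.read_camera("top")
cv2.imwrite("pics/s2.png",np.hstack([cv2.resize(a[150:330,150:330],(400,400)),cv2.resize(p[190:390,180:380],(400,400))]))
E
```

```text
(no output)
```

View pics/s2.png

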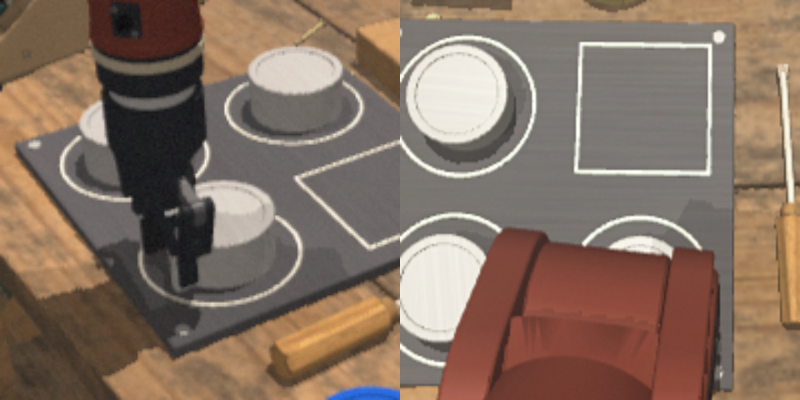

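The fingers are square behind the near-right tin and it stands flat in its ring, with the square and the other rings untouched. It resists with about 8 N, which is a lot. I'll push a little more, easing the downward drag, then feel the others.

arm_command([
  [[-1,0,-1,0],[-2,0,-1,0],[-3,0,-1,0],[-4,0,-1,0],[-5,0,-1,0]],
])

```text
t: 5.08
ee_pos: [423.6, 7.0, 34.3]
tool_rot: [-0.082, -3.14, -0.0]
ft_force: [-3.0, 0.1, -3.4]
gripper_width: 50.0
gripper_force: 1.8
```

arm_command([
  [[10,0,0,0],[20,0,-10,0],[20,0,-50,0],[20,0,-80,0],[20,0,-80,0]],
])

```text
t: 5.7
ee_pos: [405.2, 7.7, 116.9]
tool_rot: [0.082, 3.135, -0.001]
ft_force: [-0.3, -0.7, -0.6]
gripper_width: 50.1
gripper_force: 0.0
```

```bash
python3 - <<'E'
from h import *
go(429.5,223.3,110,132);go(429.5,223.3,35,132)
E
```

```text
shift [-12.9 216.5   6.8] turn 45.0 | now [405.2   7.7 116.9] head 177.0 F [-0.29 -0.67 -0.61] t 5.7
shift [-12.5 216.6  81.8] turn 45.0 | now [405.2   7.7 116.9] head 177.0 F [-0.29 -0.67 -0.61] t 5.7
```

The numbers fit a loaded tin: 8 N when pressed down 5.5 N, 3 N when relieved 3.4 N, giving a weight near 8.8 N. Next I'll nudge the near-left tin to compare.

arm_command([
  [[-2,44,0,9],[-5,88,0,18],[-8,132,0,27],[-11,176,0,36],[-13,216,20,45]],
])

```text
t: 6.32
ee_pos: [428.7, 224.8, 94.8]
tool_rot: [1.284, 2.865, 0.003]
ft_force: [0.4, -0.4, 0.7]
gripper_width: 50.0
gripper_force: 0.0
```

arm_command([
  [[0,0,30,0],[0,0,55,0],[0,0,62,0],[0,0,62,0],[0,0,62,0]],
])

```text
t: 6.95
ee_pos: [428.6, 223.1, 33.1]
tool_rot: [1.278, 2.869, 0.002]
ft_force: [0.1, -1.4, -0.6]
gripper_width: 49.9
gripper_force: 0.0
```

```bash
python3 - <<'E'
from h import *
go(429.5,223.3,35,132)
E
```

```text
shift [-0.5  0.8 -1.9] turn -0.0 | now [428.6 223.1  33.1] head 132.0 F [ 0.12 -1.4  -0.63] t 6.95
```

arm_command([
  [[-5,1,-1,0],[-10,1,-1,0],[-14,1,-1,0],[-15,1,-1,0],[-16,1,-1,0]],
])

```text
t: 7.58
ee_pos: [439.4, 211.7, 33.3]
tool_rot: [-1.278, -2.87, 0.0]
ft_force: [0.6, 0.5, 0.6]
gripper_width: 49.9
gripper_force: 0.0
```

arm_command([
  [[-1,0,0,0],[-2,0,0,0],[-3,0,0,0],[-4,0,0,0],[-5,0,0,0]],
])

```text
t: 8.2
ee_pos: [442.6, 208.1, 33.3]
tool_rot: [-1.278, -2.87, 0.0]
ft_force: [-0.9, 1.1, -0.8]
gripper_width: 49.8
gripper_force: 0.6
```

arm_command([
  [[-1,0,0,0],[-2,0,0,0],[-3,0,0,0],[-3,0,0,0],[-4,0,0,0]],
])

```text
t: 8.82
ee_pos: [445.4, 205.1, 33.3]
tool_rot: [-1.278, -2.87, -0.0]
ft_force: [-0.3, 0.8, 0.2]
gripper_width: 49.8
gripper_force: 0.6
```

```bash
python3 - <<'E'
from h import *
go(429.5,223.3,34,132)
F=[]
for k in range(4):
  r.read_camera("wrist"); F.append(r.sense()["ft_force"])
print(np.mean(F,0).round(2))
E
```

```text
shift [24.1  0.4 -0.7] turn -0.0 | now [445.4 205.1  33.3] head 132.0 F [-0.32  0.81  0.17] t 8.82
[-0.93  0.37 -0.38]
```

Only about 1.2 N, so the near-left tin is empty. Now the far-left tin.

arm_command([
  [[8,0,0,0],[16,0,0,0],[18,0,-40,0],[18,0,-80,0],[18,0,-80,0]],
])

```text
t: 9.65
ee_pos: [435.0, 219.6, 116.0]
tool_rot: [1.275, 2.867, 0.006]
ft_force: [-0.3, -0.0, 0.4]
gripper_width: 50.1
gripper_force: 0.0
```

```bash
python3 - <<'E'
from h import *
go(648.8,228.2,110,86.4)
E
```

```text
shift [-136.8  164.5    7.1] turn 45.6 | now [435.  219.6 116. ] head 132.0 F [-0.31 -0.02  0.45] t 9.65
```

arm_command([
  [[-28,33,0,9],[-56,66,0,18],[-84,99,0,27],[-112,132,0,36],[-137,164,6,45.6]],
])

```text
t: 10.28
ee_pos: [648.0, 226.7, 106.4]
tool_rot: [-2.296, -2.144, 0.0]
ft_force: [0.8, 0.5, -0.0]
gripper_width: 50.0
gripper_force: 0.0
```

arm_command([
  [[0,0,40,0],[0,0,65,0],[0,0,74,0],[0,0,75,0],[0,0,75,0]],
])

```text
t: 10.9
ee_pos: [647.5, 226.7, 33.4]
tool_rot: [2.289, 2.15, 0.002]
ft_force: [0.3, 0.1, 1.2]
gripper_width: 50.2
gripper_force: 0.0
```

```bash
python3 - <<'E'
from h import *
go(648.8,228.2,34,86.4)
E
```

```text
shift [ 1.6  1.2 -0.6] turn 0.0 | now [647.5 226.7  33.4] head 86.4 F [0.26 0.1  1.19] t 10.9
```

arm_command([
  [[-5,1,-1,0],[-10,1,-1,0],[-14,1,-1,0],[-15,1,-1,0],[-16,1,-1,0]],
])

```text
t: 11.52
ee_pos: [647.1, 210.7, 33.6]
tool_rot: [-2.29, -2.151, -0.001]
ft_force: [-0.1, 2.9, 2.2]
gripper_width: 50.0
gripper_force: 1.4
```

arm_command([
  [[-1,0,0,0],[-2,0,0,0],[-3,0,0,0],[-4,0,0,0],[-5,0,0,0]],
])

```text
t: 12.15
ee_pos: [646.6, 205.4, 33.3]
tool_rot: [2.29, 2.151, 0.0]
ft_force: [0.2, 2.6, 3.5]
gripper_width: 50.2
gripper_force: 1.8
```

arm_command([
  [[-1,0,0,0],[-2,0,0,0],[-3,0,0,0],[-3,0,0,0],[-4,0,0,0]],
])

```text
t: 12.78
ee_pos: [646.3, 201.4, 33.3]
tool_rot: [2.29, 2.151, -0.0]
ft_force: [0.4, 3.0, 2.0]
gripper_width: 50.0
gripper_force: 1.7
```

```bash
python3 - <<'E'
from h import *
go(648,228.3,34,86.4)
F=[]
for k in range(4):
  r.read_camera("wrist"); F.append(r.sense()["ft_force"])
print(np.mean(F,0).round(2))
E
```

```text
shift [27.  -0.  -0.7] turn -0.0 | now [646.3 201.4  33.3] head 86.4 F [0.42 3.03 2.05] t 12.78
[0.66 2.54 2.19]
```

The far-left tin gave 2.7 N with 2.3 N of down-drag, which fits a 2.45 N weight, so it is empty. The near-right tin is the loaded one. I'll back off and check the picture from above.

arm_command([
  [[8,0,0,0],[16,0,0,0],[18,0,-40,0],[18,0,-80,0],[18,0,-90,0]],
])

```text
t: 13.6
ee_pos: [648.9, 220.2, 126.1]
tool_rot: [2.288, 2.149, 0.005]
ft_force: [0.1, -0.3, -1.2]
gripper_width: 50.2
gripper_force: 0.0
```

```bash
python3 - <<'E'
from h import *
go(400,7.1,124,177)
E
```

```text
shift [-228.2 -235.1    1. ] turn -90.6 | now [648.9 220.2 126.1] head 86.4 F [ 0.08 -0.3  -1.16] t 13.6
```

arm_command([
  [[-25,-26,0,-9],[-50,-52,0,-18],[-75,-78,0,-27],[-100,-104,0,-36],[-125,-129,0,-45.6]],
])

```text
t: 14.22
ee_pos: [509.3, 102.2, 122.6]
tool_rot: [-1.269, -2.873, 0.001]
ft_force: [0.0, 0.3, 0.2]
gripper_width: 49.7
gripper_force: 0.0
```

```bash
python3 - <<'E'
from h import *
go(400,7.1,115,177)
E
```

```text
shift [   3.3 -144.9    7.8] turn -44.7 | now [509.3 102.2 122.6] head 132.3 F [0.05 0.33 0.25] t 14.22
```

arm_command([
  [[0,-30,0,-9],[1,-60,0,-18],[2,-90,0,-27],[3,-120,0,-36],[3,-144,5,-45]],
])

```text
t: 14.85
ee_pos: [400.6, 8.2, 117.9]
tool_rot: [-0.074, -3.14, 0.0]
ft_force: [0.1, -0.6, 1.5]
gripper_width: 49.8
gripper_force: 0.0
```

```bash
python3 - <<'E'
from h import *
go(400,7.1,34,177)
p,d=r.read_camera("top");i=r.camera_info("top")
cv2.imwrite("pics/top3.png",cv2.resize(p[190:390,150:360],None,fx=2.8,fy=2.8))
E
```

```text
shift [ 0.5 -1.1 83.9] turn 0.3 | now [400.6   8.2 117.9] head 177.3 F [ 0.08 -0.57  1.46] t 14.85
```

View pics/top3.png

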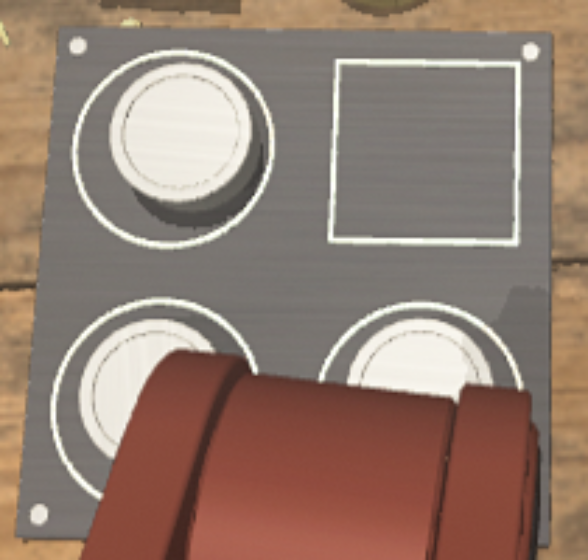

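The far-left tin (180,132) stands inside its ring, about 10 mm to the right of where it began. The near-left tin also stands inside its ring. The loaded tin (420,385) has moved about 11 mm toward the square (425,150). I'll descend and push.

arm_command([
  [[0,-1,40,0],[0,-1,70,0],[0,-1,83,0],[0,-1,84,0],[0,-1,84,0]],
])

```text
t: 15.52
ee_pos: [402.0, 7.7, 34.5]
tool_rot: [0.083, 3.14, -0.0]
ft_force: [-0.1, 0.0, -0.9]
gripper_width: 50.0
gripper_force: 0.0
```

arm_command([
  [[-5,0,0,0],[-10,0,0,0],[-15,0,0,0],[-20,0,0,0],[-22,0,0,0]],
])

```text
t: 16.15
ee_pos: [423.5, 6.6, 34.2]
tool_rot: [-0.082, -3.139, -0.0]
ft_force: [-2.9, -0.2, 3.5]
gripper_width: 50.0
gripper_force: 1.5
```

arm_command([
  [[-3,0,0,0],[-7,0,0,0],[-12,0,0,0],[-17,0,0,0],[-22,0,0,0]],
])

```text
t: 16.77
ee_pos: [443.3, 5.6, 33.8]
tool_rot: [-0.082, -3.136, -0.0]
ft_force: [-7.9, -0.2, 5.9]
gripper_width: 50.1
gripper_force: 4.8
```

```bash
python3 - <<'E'
from h import *
go(585.3,-1.2,34,177.3)
E
```

```text
shift [-142.2    0.7   -0.9] turn -0.3 | now [443.3   5.6  33.8] head 177.0 F [-7.94 -0.25  5.88] t 16.77
```

arm_command([
  [[-6,0,0,0],[-12,0,0,0],[-18,0,0,0],[-24,0,0,0],[-30,0,0,0]],
])

```text
t: 17.4
ee_pos: [473.1, 4.0, 33.8]
tool_rot: [-0.082, -3.136, -0.0]
ft_force: [-8.5, 0.8, 6.7]
gripper_width: 50.1
gripper_force: 5.1
```

arm_command([
  [[-6,0,0,0],[-12,0,0,0],[-18,0,0,0],[-24,0,0,0],[-30,0,0,0]],
])

```text
t: 18.02
ee_pos: [503.2, 2.4, 33.8]
tool_rot: [-0.082, -3.136, -0.0]
ft_force: [-10.1, -0.4, 7.5]
gripper_width: 49.8
gripper_force: 5.1
```

arm_command([
  [[-6,0,0,0],[-12,0,0,0],[-18,0,0,0],[-24,0,0,0],[-30,0,0,0]],
])

```text
t: 18.65
ee_pos: [533.2, 0.9, 33.8]
tool_rot: [-0.082, -3.136, -0.0]
ft_force: [-9.5, 0.0, 6.8]
gripper_width: 50.3
gripper_force: 5.1
```

arm_command([
  [[-6,0,0,0],[-12,0,0,0],[-18,0,0,0],[-22,0,0,0],[-26,0,0,0]],
])

```text
t: 19.27
ee_pos: [559.1, -0.5, 33.8]
tool_rot: [-0.082, -3.136, -0.0]
ft_force: [-9.1, 0.4, 6.4]
gripper_width: 50.1
gripper_force: 5.3
```

```bash
python3 - <<'E'
from h import *
go(585.3,-1.2,34,177.3)
a,_=r.read_camera("scene");p,_=r.read_camera("top")
cv2.imwrite("pics/s4.png",np.hstack([cv2.resize(a[160:310,150:400],(500,300)),cv2.resize(p[195:345,240:390],(300,300))]))
E
```

```text
shift [-26.2   0.7  -0.3] turn -0.3 | now [ 5.591e+02 -5.000e-01  3.380e+01] head 177.0 F [-9.11  0.4   6.39] t 19.27
```

View pics/s4.png

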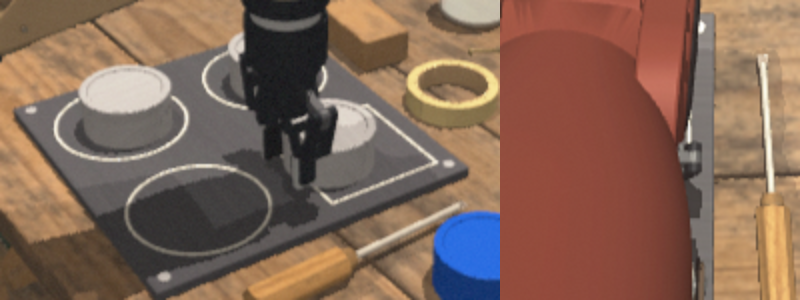

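The tin stands flat, still has to go some way, and its front is already inside the square (330,150). I'll push the last 26 mm, then withdraw.

arm_command([
  [[-6,0.5,0,0],[-12,0.5,0,0],[-18,0.5,0,0],[-23,0.5,0,0],[-26,0.5,0,0]],
])

```text
t: 20.0
ee_pos: [585.5, -1.4, 33.8]
tool_rot: [-0.082, -3.136, -0.0]
ft_force: [-8.7, -0.3, 6.5]
gripper_width: 49.8
gripper_force: 5.1
```

arm_command([
  [[8,0,0,0],[20,0,0,0],[25,0,-40,0],[25,0,-90,0],[25,0,-130,0]],
])

```text
t: 20.62
ee_pos: [562.1, -0.3, 166.2]
tool_rot: [0.082, 3.139, -0.0]
ft_force: [0.5, 0.0, -0.1]
gripper_width: 50.3
gripper_force: 0.0
```

arm_command([
  [[50,0,-10,0],[100,0,-20,0],[150,0,-30,0],[200,0,-40,0],[220,0,-40,0]],
])

```text
t: 21.25
ee_pos: [340.0, 11.6, 204.4]
tool_rot: [0.082, 3.14, -0.0]
ft_force: [1.8, -0.5, -0.3]
gripper_width: 49.6
gripper_force: 0.0
```

```bash
python3 - <<'E'
from h import *
go(585.3,-1.2,34,177.3)
p,_=r.read_camera("top");a,_=r.read_camera("scene")
cv2.imwrite("pics/top5.png",np.hstack([cv2.resize(p[190:390,150:360],None,fx=2,fy=2),cv2.resize(a[150:310,150:400],(370,400))]))
cv2.imwrite("pics/top5raw.png",p)
E
```

```text
shift [-2.456e+02  1.000e-01  1.706e+02] turn -0.3 | now [340.   11.6 204.4] head 177.0 F [ 1.76 -0.52 -0.3 ] t 21.25
```

View pics/top5.png

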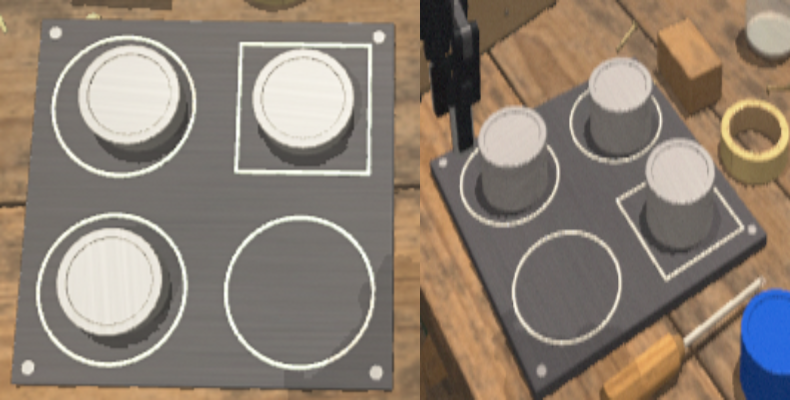

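The loaded tin (303,100) looks inside the square, and both empties, (129,95) and (109,281), are inside their rings. I'll put numbers to it.

```bash
python3 - <<'E'
from h import *
i=r.camera_info("top");p=cv2.imread("pics/top5raw.png")
g=cv2.GaussianBlur(cv2.cvtColor(p,6),(3,3),0)
for n,(u,v),rc in (("FL",(129,95),(644,165.8)),("NL",(109.5,281),(474.3,175.8)),("sq",(303.5,100),(634.3,-3.5))):
    c0=np.array([150+u/2-.25,190+v/2-.25]);E=[]
    for a in np.arange(0,2*np.pi,.05):     # lid edge: first bright-to-dark crossing
        for q in np.arange(22,32,.1):
            s=c0+q*np.array([np.cos(a),np.sin(a)])
            if cv2.getRectSubPix(g,(1,1),tuple(map(float,s)))[0,0]<165: E.append(ray(i,*s,56)[:2]);break
    (cx,cy),ax,_=cv2.fitEllipse(np.array(E,np.float32))
    print(n,(round(cx,1),round(cy,1)),"dia",np.round(ax,1),"offset",np.round(np.array([cx,cy])-rc,1),"hand",ray(i,*c0,56)[:2].round(1))
E
```

```text
FL (644.3, 151.7) dia [91.3 91.4] offset [  0.3 -14.1] hand [642.8 151.2]
NL (478.8, 168.1) dia [90.9 91.2] offset [ 4.5 -7.7] hand [478.2 167.4]
sq (634.7, -5.0) dia [90.8 94.6] offset [ 0.4 -1.5] hand [631.   -5.7]
```

```bash
python3 -c "
from h import *
print(r.hand_in())"
```

```text
the job is handed in; nothing more can be done
None
```

The near-right tin was the loaded one; it now stands about 1.5 mm off the square's centre, both empties are inside their rings (14 mm and 9 mm off centre, with about 19 mm allowed), and the job was handed in at about 21 s.

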